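# Set a plaster mould over the hidden bearer of a drying rack

### The job

Press firmly along the rack's boards with the fingertips until you find where they hardly give: that is where the bearer is hidden behind them. Then bring the standing mould up against the near edge of the plaster slab and push it over that edge onto the slab so that its hollow faces up. Last, set the mould down on the rack over the bearer, hollow up, lengthwise along the boards and centred between their ends, where the boards do not sag under it, without dropping it, and let go; leave the other things on the bench where they are.

Things in the scene. Friction and masses are not known exactly. Their poses are not given: they have to be found in the camera images.
- rack: Drying rack fixed on the bench: closed wooden frame 186 x 330 mm, 54 mm high, topped by ten thin pale boards edge to edge. Origin: centre of its underside, z up. Its x runs along the boards, y across them. Board k (0 to 9) has its middle at y = (k - 4.5) x 30 mm; it is 160 (x) x 30 (y) x 6 mm, its top 60 mm above the bench, 6 mm proud of the frame.
- deck (a point): Middle of the boards' top surface, 60 mm above the bench. A board with nothing behind it springs down about 2.5 mm per newton. Inside the rack, out of sight, one stiff bearer 40 mm wide runs parallel to the boards, its middle within 100 mm of the rack's middle along y: the two or three boards over it give only about 1 mm.
- slab: White plaster slab 180 (x) x 130 (y) x 12 mm fixed flat on the bench. Origin: centre of its underside. Its edge at x = -90 mm, the side nearest the robot, is the fence for tipping.
- mould: White plaster block, about 0.65 kg, 56 (its x) x 60 (y) x 125 mm (z). It starts on end, z up, on the bench, 12 to 40 mm short of the slab's near edge. Origin: centre of the end it first stands on. Its -x face, towards the robot, has a hollow 10 mm deep in a rim 10 mm wide at the sides, 14 mm at the ends; its plain +x face looks to the slab.
- mould_mid (a point): Middle of the mould block (62.5 mm from either end, 28 mm from the plain face and from the rim of the hollow). It rubs hard on the bench: pushed higher than about 25 mm above the bench with nothing to steady it, it tips rather than slides.
- board0 (a joint): How far board 0 of the rack is pressed down (m), 0 at rest, at most 0.012.
- board1 (a joint): How far board 1 of the rack is pressed down (m), 0 at rest, at most 0.012.
- board2 (a joint): How far board 2 of the rack is pressed down (m), 0 at rest, at most 0.012.
- board3 (a joint): How far board 3 of the rack is pressed down (m), 0 at rest, at most 0.012.
- board4 (a joint): How far board 4 of the rack is pressed down (m), 0 at rest, at most 0.012.
- board5 (a joint): How far board 5 of the rack is pressed down (m), 0 at rest, at most 0.012.
- board6 (a joint): How far board 6 of the rack is pressed down (m), 0 at rest, at most 0.012.
- board7 (a joint): How far board 7 of the rack is pressed down (m), 0 at rest, at most 0.012.
- board8 (a joint): How far board 8 of the rack is pressed down (m), 0 at rest, at most 0.012.
- board9 (a joint): How far board 9 of the rack is pressed down (m), 0 at rest, at most 0.012.
- bowl: Bystander, leave it where it is: clay bowl 84 mm wide, 60 mm high. Origin: centre of its underside.
- cup: Bystander, leave it where it is: white cup 68 mm wide, 75 mm high. Origin: centre of its underside.
- jar: Bystander, leave it where it is: lidded round jar 110 mm wide, 124 mm high. Origin: centre of its underside.
- rib: Bystander, leave it where it is: flat wooden modelling stick 150 x 18 x 8 mm. Origin: centre of its underside.
- bat: Bystander, leave it where it is: round plaster disc 140 mm wide, 12 mm thick. Origin: centre of its underside.
Not all that is in view belongs to the job. There is more than one size of the mould; the one meant has the size given above. Leave any green look-alike of the slab alone.

How it is judged:
On the way, in this order (a step that is already met when the one before it is completed fails the run):
1. the fingertips press a board of the rack that is backed by the bearer (over 3 N with every board down less than 2.5 mm) (contact force between the fingers and rack above 3 N and value of joint each of board0, board1, board2, board3, board4, board5, board6, board7, board8, board9 below 0.0025 m), for 0.1 s.
2. the mould, still upright, is brought against the slab's edge (contact force between mould and slab above 0.5 N and angle between mould's own z axis and vertical below 0.35 rad), for 0.04 s.
3. the mould lies flat on the slab, hollow up (angle between mould's own x axis and vertical above 3.05 rad and z of mould_mid in the frame of slab between 0.036 and 0.044 m and x of mould_mid in the frame of slab between -0.085 and 0.09 m and y of mould_mid in the frame of slab between -0.06 and 0.06 m), for 0.2 s.
At the end, for the whole second after the job is handed in: The mould rests on the rack, hollow up and level (0.06 rad), lengthwise along the boards (0.2 rad), its middle within 25 mm of their mid-length and 125 mm of the rack's middle across them, and the boards under it have sunk less than 2.5 mm (angle between mould's own x axis and vertical above 3.08 rad and z of mould_mid in the frame of deck between 0.0255 and 0.031 m and x of mould_mid in the frame of rack between -0.025 and 0.025 m and y of mould_mid in the frame of rack between -0.125 and 0.125 m and angle between the z axis of mould and the x axis of rack, either way round below 0.2 rad and linear speed of mould below 0.02 m/s and contact force between mould and rack above 3 N); the robot touches nothing.
It fails at once if a bystander is moved more than 30 mm (distance of any of bowl, cup, jar, rib, bat from where it was at the start of the episode above 0.03 m).
It fails at once if the mould is dropped or slammed onto the rack (faster than 0.5 m/s within 20 mm of the boards) (linear speed of mould above 0.5 m/s and z of mould_mid in the frame of deck below 0.048 m and x of mould_mid in the frame of rack between -0.1 and 0.1 m and y of mould_mid in the frame of rack between -0.17 and 0.17 m).
It also fails if it takes over 72 s, if anything falls off the work surface, if the arm or the gripper's body presses on something with over 40 N, if the wrist force passes 120 N, or if a joint passes its speed limit or range.

### The arm

A 7-joint arm with a two-finger parallel gripper is mounted at the origin on the work surface. World frame = base frame: x ahead of the robot, y to its left, z up, the work surface at z = 0. Lengths are in m, angles in rad, forces in N, time in s.
With the tool pointing down it reaches from about 0.4 to 0.875 m from the base axis. Payload 4.4 kg.
Tool frame: the origin (TCP) lies midway between the tips of the shut fingers; the grasp point (between the pads) lies behind it (grip_point_offset is the z of the grasp point in the tool frame, in m); z points along the fingers, y is the line along which they close (so a half turn about z gives the same grasp; the last joint's range is limited). The gripper opens to 85 mm and grips with 20 to 120 N. Pads are 22 mm wide; open, the fingers measure 114 mm over their backs; the gripper's body (76 mm by 85 mm) begins 54 mm behind the grasp point. The pads swing forward as they close: fully open they stand 13 mm farther back than shut.
Start: joints at [1.078, 0.628, 0.038, 1.517, -0.027, 0.996, -0.02], TCP at [0.269, -0.592, 0.209] pointing down, gripper open.
Joint ranges: [-3.06, 3.06], [-0.37, 2.12], [-1.25, 1.32], [0.18, 2.47], [-1.1, 4.24], [0.23, 1.98], [-2.94, 2.94]. Speed limits (rad/s): [2.57, 2.57, 3.14, 3.14, 3.14, 3.14, 3.14].

### API

Orientations are given as [roll, pitch, yaw] about the fixed x, y, z axes, in that order (R = Rz(yaw) Ry(pitch) Rx(roll)).
In Python, from workcell import * gives the robot as it stands.
- The arm moves only by the tool servo_tool, never from a script. Its argument "increments" is a list of rows, each an object with "delta_pos": the shift along the tool's x, y, z in m, a list of three; "yaw": the turn about the tool's z in rad. In form: [{"delta_pos": [x, y, z], "yaw": yaw}, ...]. A call has 1 to 20 rows; each row is the pose to reach, as a shift and turn from the pose commanded when the call began, along the tool's axes at that moment; what a row does not reach only later rows make up. A row lasts 1/8 s, in which the tool goes at most 62.5 mm and 10.7 degrees, less where a joint would pass 70% of its speed; a pose out of reach is approached as far as the arm can. A call with a gripper value outside its range is refused whole. "hand" is the opening in per cent of the stroke, from 0 (shut) to 100 (fully open), set as the call begins (left out, the last holds). The fingers move at their own pace and stop on an object; the grip force is fixed at half the most. Time passes only in rows, so rows that repeat a pose let the fingers close. It gives the time, the measured TCP pose, the force, the opening and the grip force at its end, in the units of the state.
- get_obs(): the state, without advancing time (a new reading comes with each control period).
- camera(name): name is "scene" or "top" or "wrist"; returns a dict with "image" (480x640x3 uint8, red, green, blue), "intrinsics" (3x3 intrinsics, pixels), "view" (4x4, takes a point from world to camera coordinates); the wrist camera has in their place "tool_from_camera" (4x4, takes a point from camera to tool coordinates, whose origin is the TCP and whose axes are the flange's). Camera axes: x right, y up, looking along -z (the intrinsics and any distortion apply to the point x, -y, -z); pixel columns grow to the right and rows downward; lengths in m; the calibration is good to about 2 mm. A picture is of the moment at which its call begins: read the wrist's pose just before it. There is no depth.
- finish_job(): hands the job in; it is judged then, once.
The state is a dict: "time": time; "joint_positions": joint angles; "dq": joint speeds; "joint_efforts": joint torques, N m; "tcp_pos": TCP position; "orientation": TCP orientation; "force": force on the tool from outside, world axes, zero at the start; "ft_torque": the same for the moment, N m; "finger_gap": finger opening in m; "grip_force": force on a finger pad.
Only numpy, scipy, OpenCV 4.12 (cv2) and the standard library are available. Lean on these libraries where they do the work, as an engineer would, in place of code of your own. Each camera call takes 0.05 s, during which the arm holds its last target. There are 200 camera calls.

## Working session

There is one attempt and no reset: what is moved stays moved. The work goes in short steps, Python scripts to look and compute and a tool call to move; the robot and the scene stay as the last step left them, time stands still between calls to the robot, and variables do not carry over. Pictures are saved under pics/ and viewed, at most 10 in all, crops included, and the job is handed in when it is done.

Besides the shell and the picture viewer there is one more tool, called after ">>>" by a JSON object that holds its "name" and its "arguments", one argument or row to a line. servo_tool: Moves the arm, as the interface text tells. Its arguments: {"type":"object","properties":{"increments":{"type":"array","items":{"type":"object","properties":{"delta_pos":{"type":"array","items":{"type":"number"}},"yaw":{"type":"number"}}}},"hand":{"type":"number"}},"required":["increments"]}

```bash
mkdir -p pics
cat > h.py <<'E'
from workcell import *
import numpy as np, cv2
def snap(n,f):
    c=camera(n); cv2.imwrite('pics/'+f,cv2.cvtColor(c['image'],cv2.COLOR_RGB2BGR)); np.savez('pics/'+f+'.npz',**{k:v for k,v in c.items() if k!='image'}); return c
def ray(c,uv,z):
    K=np.array(c['intrinsics']);V=np.array(c['view']);R=V[:3,:3];o=-R.T@V[:3,3]
    d=np.linalg.inv(K)@[uv[0],uv[1],1]; d=R.T@(d*[1,-1,-1])
    return o+d*(z-o[2])/d[2]
E
python3 - <<'E'
from h import *
for n in('scene','top'):
    c=snap(n,n+'0.png'); print(n,np.round(c['intrinsics'],1).tolist(),np.round(c['view'],3).tolist(),[k for k in c])
print(get_obs())
E
```

```text
scene [[580.5, 0.0, 313.0], [0.0, 580.5, 236.8], [0.0, 0.0, 1.0]] [[0.706, 0.709, -0.002, -0.363], [-0.57, 0.569, 0.593, 0.231], [0.421, -0.418, 0.805, -1.678], [0.0, 0.0, 0.0, 1.0]] ['image', 'intrinsics', 'view']
top [[488.6, 0.0, 319.1], [0.0, 488.6, 241.2], [0.0, 0.0, 1.0]] [[-0.012, -1.0, -0.0, 0.02], [0.988, -0.012, 0.151, -0.489], [-0.151, 0.002, 0.989, -1.209], [0.0, 0.0, 0.0, 1.0]] ['image', 'intrinsics', 'view']
{'time': 0.1, 'joint_positions': array([ 1.07820658,  0.62924614,  0.03844205,  1.51828666, -0.02698976,
        0.99631099, -0.01999924]), 'dq': array([-0.00043146, -0.00409976, -0.00031726, -0.00248365,  0.00028184,
        0.00044848, -0.00094983]), 'joint_efforts': array([ 2.78533174e-03, -5.64533722e+01,  1.23039924e+00, -1.93973780e+01,
        1.12356819e-02,  5.43228962e-03, -7.47595863e-06]), 'tcp_pos': array([ 0.26883994, -0.59112539,  0.20817993]), 'orientation': array([-3.13985957e+00,  2.46467658e-05,  4.26797873e-01]), 'force': array([-0.53557355,  0.45084977,  0.96636723]), 'ft_torque': array([ 0.01580564, -0.00410426,  0.01287632]), 'grip_force': 0.0, 'finger_gap': 0.08519166769686506}
```

View pics/scene0.png

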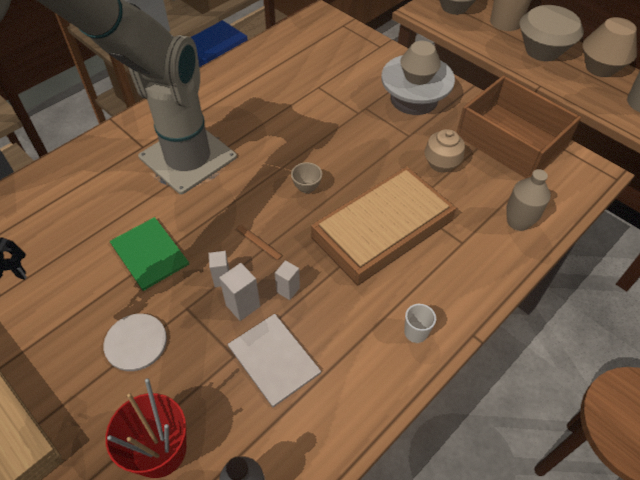

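View pics/top0.png

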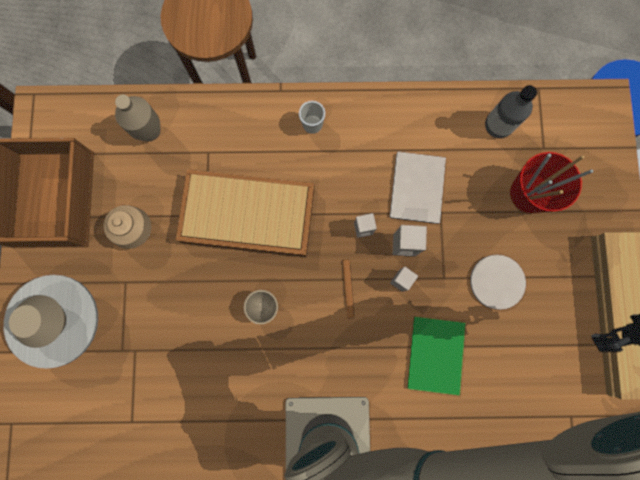

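Run:
```python
import cv2
a=cv2.imread('pics/top0.png');b=cv2.imread('pics/scene0.png')
cv2.imwrite('pics/cropA.png',cv2.resize(a[140:300,340:460],None,fx=5,fy=5,interpolation=cv2.INTER_CUBIC)[:600])
cv2.imwrite('pics/cropB.png',cv2.resize(a[160:265,170:325],None,fx=5,fy=5,interpolation=cv2.INTER_CUBIC))
```

```text
(no output)
```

View pics/cropA.png

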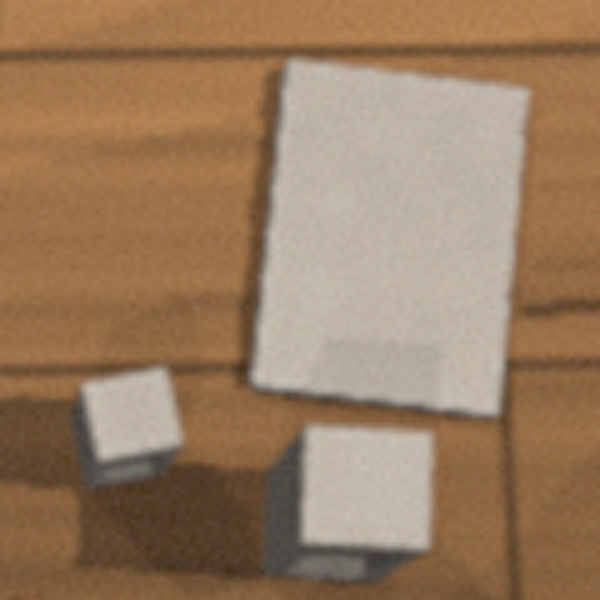

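View pics/cropB.png

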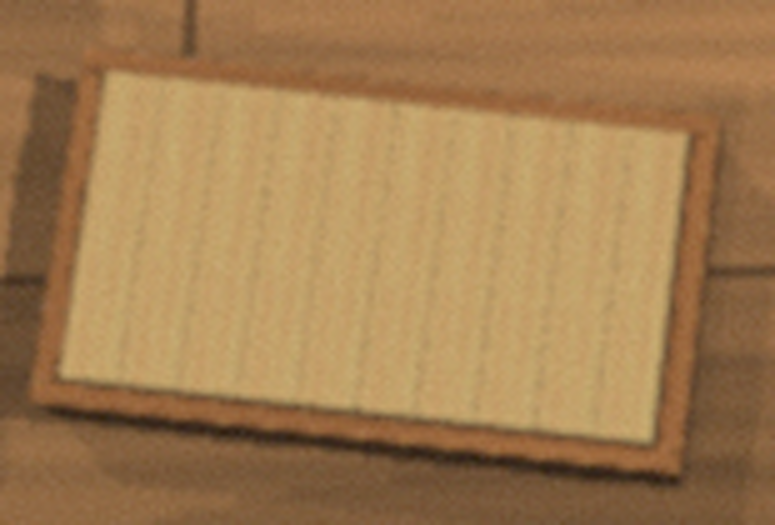

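```bash
cat > m.py <<'E'
from h import *
c=np.load('pics/top0.png.npz')
def P(l,o,z): return np.array([ray(c,(u/5+o[0]-.4,v/5+o[1]-.4),z)[:2] for u,v in l])
def rep(n,Q):
    m=Q.mean(0); e=[Q[(i+1)%4]-Q[i] for i in range(4)]
    print(n,'c',m.round(4),'len',[round(np.linalg.norm(x),4) for x in e],'ang',[round(np.degrees(np.arctan2(x[1],x[0])),1) for x in e]); return m
A=(340,140)
rep('slab',P([(287,60),(528,90),(500,415),(252,385)],A,.012))
rep('mould top',P([(302,427),(434,433),(430,549),(300,546)],A,.125))
rep('small top',P([(82,382),(166,366),(182,442),(100,460)],A,.09))
rep('deck',P([(105,70),(690,130),(655,443),(60,378)],(170,160),.06))
print('slab near corners',P([(252,385),(500,415)],A,.012))
print('bowl',ray(c,(261,307),.06),'cup',ray(c,(312,115),.075),'jar',ray(c,(125,227),.06),'rib ends',ray(c,(346,261),0),ray(c,(351,317),0),'bat',ray(c,(498,282),0),'3rd',ray(c,(405,278),.08))
E
python3 m.py
```

```text
slab c [ 0.6358 -0.2491] len [np.float64(0.1295), np.float64(0.178), np.float64(0.1305), np.float64(0.1788)] ang [np.float64(-98.1), np.float64(172.3), np.float64(82.2), np.float64(-8.0)]
mould top c [ 0.4826 -0.2079] len [np.float64(0.0628), np.float64(0.0558), np.float64(0.0614), np.float64(0.0572)] ang [np.float64(-93.4), np.float64(175.5), np.float64(87.9), np.float64(-3.1)]
small top c [ 0.5274 -0.1015] len [np.float64(0.0422), np.float64(0.0387), np.float64(0.0413), np.float64(0.0398)] ang [np.float64(-79.8), np.float64(-170.0), np.float64(101.8), np.float64(11.4)]
deck c [0.5672 0.2007] len [np.float64(0.301), np.float64(0.1618), np.float64(0.3005), np.float64(0.1605)] ang [np.float64(-96.7), np.float64(173.3), np.float64(83.0), np.float64(-6.5)]
slab near corners [[ 0.55621772 -0.17234323]
 [ 0.53858675 -0.30161551]]
bowl [0.32450047 0.1590211  0.06      ] cup [0.8124181  0.02867839 0.075     ] jar [0.52819497 0.50206982 0.06      ] rib ends [ 0.4419406  -0.05520225  0.        ] [ 0.29730372 -0.0650327   0.        ] bat [ 0.38224922 -0.44835102  0.        ] 3rd [ 0.38971445 -0.19339964  0.08      ]
```

The three white blocks in the top view are at (366,225), (411,240) and (405,279). The crop gives about 60 x 56 mm for the top face of (411,240), and it stands about 40 mm short of the slab, so it is the mould. The other two are about 40 mm wide. The slab measures 130 x 178 mm and the deck 301 x 161 mm, both as described.

```bash
cat >> h.py <<'E'
def go(*targets):
    o=get_obs(); p=o['tcp_pos'];y=o['orientation'][2]
    print('t',round(o['time'],2),'tcp',p.round(4),'yaw',round(y,3),'F',o['force'].round(2),'gap',round(o['finger_gap'],4))
    c,s=np.cos(y),np.sin(y)
    for t in targets:
        d=np.array(t[:3])-p; print(np.round([c*d[0]+s*d[1],s*d[0]-c*d[1],-d[2]],4), 'yaw',round(-(t[3]-y),3) if len(t)>3 else '')
def fr(c,yaw,x,y): return np.array([c[0]+np.cos(yaw)*x-np.sin(yaw)*y,c[1]+np.sin(yaw)*x+np.cos(yaw)*y])
RC=(.5672,.2007);RY=-.117;SC=(.6358,-.2491);SY=-.138
E
python3 - <<'E'
from h import *
p=fr(RC,RY,0,-.105); print(p); go([*p,.1,RY])
E
```

```text
[0.55494301 0.09641785]
t 0.1 tcp [ 0.2688 -0.5911  0.2082] yaw 0.427 F [-0.54  0.45  0.97] gap 0.0852
[ 0.5451 -0.5074  0.1082] yaw 0.544
```

>>> {"name": "servo_tool", "arguments": {
  "hand": 0,
  "increments": [
    {"delta_pos": [0.545,-0.507,0],"yaw": 0.544},
    {"delta_pos": [0.545,-0.507,0],"yaw": 0.544},
    {"delta_pos": [0.545,-0.507,0],"yaw": 0.544},
    {"delta_pos": [0.545,-0.507,0],"yaw": 0.544},
    {"delta_pos": [0.545,-0.507,0],"yaw": 0.544},
    {"delta_pos": [0.545,-0.507,0],"yaw": 0.544},
    {"delta_pos": [0.545,-0.507,0],"yaw": 0.544},
    {"delta_pos": [0.545,-0.507,0],"yaw": 0.544},
    {"delta_pos": [0.545,-0.507,0],"yaw": 0.544},
    {"delta_pos": [0.545,-0.507,0],"yaw": 0.544},
    {"delta_pos": [0.545,-0.507,0.05],"yaw": 0.544},
    {"delta_pos": [0.545,-0.507,0.1],"yaw": 0.544},
    {"delta_pos": [0.545,-0.507,0.13],"yaw": 0.544},
    {"delta_pos": [0.545,-0.507,0.13],"yaw": 0.544},
    {"delta_pos": [0.545,-0.507,0.13],"yaw": 0.544},
    {"delta_pos": [0.545,-0.507,0.13],"yaw": 0.544}
  ]
}}

```text
time: 2.1
tcp_pos: [0.557, 0.0941, 0.0818]
orientation: [-3.141, -0.005, -0.119]
force: [0.2, 0.3, 1.2]
finger_gap: 0.0001
grip_force: 0.0
```

>>> {"name": "servo_tool", "arguments": {
  "increments": [
    {"delta_pos": [0,0,0.018],"yaw": 0},
    {"delta_pos": [0,0,0.025],"yaw": 0},
    {"delta_pos": [0,0,0.025],"yaw": 0},
    {"delta_pos": [0,0,0.025],"yaw": 0}
  ]
}}

```text
time: 2.6
tcp_pos: [0.556, 0.0953, 0.055]
orientation: [-3.141, -0.001, -0.118]
force: [-0.1, -0.1, -0.1]
finger_gap: -0.0
grip_force: 0.0
```

>>> {"name": "servo_tool", "arguments": {
  "increments": [
    {"delta_pos": [0,0,0.004],"yaw": 0},
    {"delta_pos": [0,0,0.004],"yaw": 0},
    {"delta_pos": [0,0,0.004],"yaw": 0}
  ]
}}

```text
time: 2.98
tcp_pos: [0.5553, 0.0955, 0.05]
orientation: [3.142, 0.0, -0.117]
force: [-0.4, -1.1, -0.5]
finger_gap: 0.0001
grip_force: 0.0
```

>>> {"name": "servo_tool", "arguments": {
  "increments": [
    {"delta_pos": [0,0,-0.025],"yaw": 0},
    {"delta_pos": [0,-0.06,-0.025],"yaw": 0},
    {"delta_pos": [0,-0.06,-0.025],"yaw": 0},
    {"delta_pos": [0,-0.06,0],"yaw": 0},
    {"delta_pos": [0,-0.06,0],"yaw": 0},
    {"delta_pos": [0,-0.06,0],"yaw": 0},
    {"delta_pos": [0,-0.06,0],"yaw": 0}
  ]
}}

```text
time: 3.85
tcp_pos: [0.563, 0.1549, 0.0508]
orientation: [-3.141, -0.001, -0.118]
force: [-0.1, 0.5, 0.6]
finger_gap: -0.0001
grip_force: 0.0
```

Run:
```python
from h import *
c=snap('scene','s1.png'); o=get_obs(); print(o['tcp_pos'],o['force'],o['ft_torque'],o['joint_efforts'])
im=cv2.imread('pics/s1.png')
cv2.imwrite('pics/s1c.png',cv2.resize(im[130:290,290:480],None,fx=3.5,fy=3.5,interpolation=cv2.INTER_CUBIC))
for n in range(2):
  w=camera('wrist'); print(get_obs()['force'])
cv2.imwrite('pics/w1.png',cv2.cvtColor(w['image'],cv2.COLOR_RGB2BGR)); print(w['tool_from_camera'])
```

```text
[0.56293    0.15496199 0.05078596] [-0.31569376 -0.13363321  0.56877754] [-0.04516359  0.01905534  0.03001495] [-3.53203402e-03 -5.46959639e+01  2.49953695e+00 -1.21406490e+01
  7.66136334e-03  2.13542102e-03  2.16579579e-04]
[ 0.97757618  0.39093834 -0.22550793]
[ 0.25874372  0.16509002 -0.12620766]
[[ 4.73514847e-05  9.48597940e-01  3.16483721e-01  8.14972855e-02]
 [ 9.99999376e-01 -3.98217471e-04  1.04396149e-03 -7.60835164e-04]
 [ 1.11632907e-03  3.16483474e-01 -9.48597367e-01 -1.63805828e-01]
 [ 0.00000000e+00  0.00000000e+00  0.00000000e+00  1.00000000e+00]]
```

View pics/s1c.png

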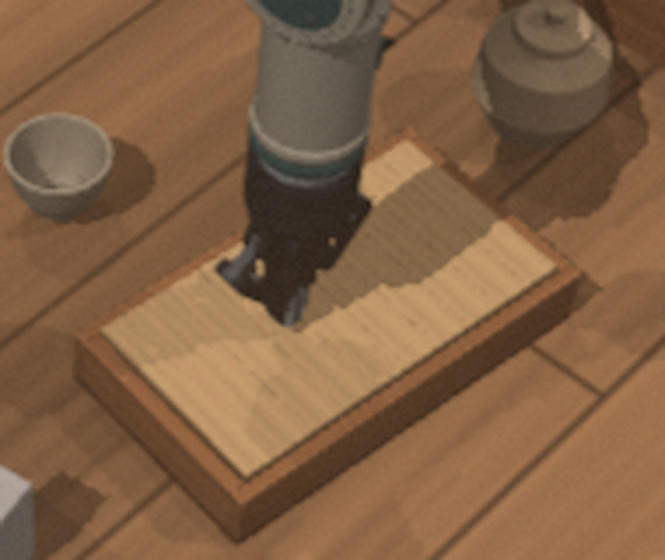

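>>> {"name": "servo_tool", "arguments": {
  "increments": [
    {"delta_pos": [0,0,0.005],"yaw": 0},
    {"delta_pos": [0,0,0.005],"yaw": 0},
    {"delta_pos": [0,0,0.005],"yaw": 0}
  ]
}}

```text
time: 4.38
tcp_pos: [0.5623, 0.155, 0.0449]
orientation: [3.141, 0.0, -0.117]
force: [0.5, 0.2, 0.1]
finger_gap: 0.0001
grip_force: 0.0
```

Run:
```python
from h import *
c=np.load('pics/s1.png.npz');K=c['intrinsics'];V=c['view']
def pj(p):
    q=V[:3,:3]@p+V[:3,3]; q=K@(q*[1,-1,-1]); return (q[:2]/q[2]).round(1)
for z in(.05,.06,.07):print(z,pj(np.array([.563,.155,z])))
print([pj(np.array([*fr(RC,RY,x,y),.06])) for x in(-.08,.08) for y in(-.15,.15)])
im=cv2.imread('pics/s1.png')[185:245,340:410]
cv2.imwrite('pics/s1d.png',cv2.resize(im,None,fx=8,fy=8,interpolation=cv2.INTER_CUBIC))
```

```text
0.05 [369.9 225.8]
0.06 [370.2 223.3]
0.07 [370.6 220.9]
[array([317.7, 223.6]), array([404.7, 169.1]), array([359.4, 265.3]), array([447.8, 205.1])]
```

View pics/s1d.png

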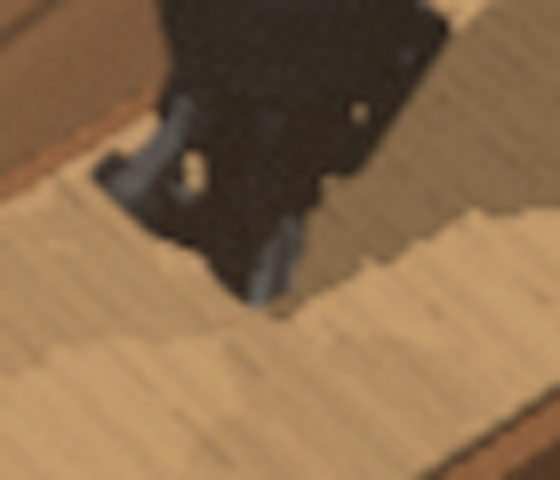

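View pics/w1.png

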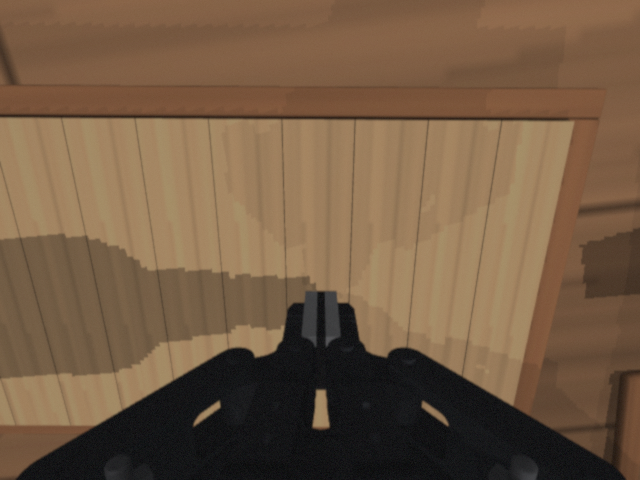

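Run:
```python
from h import *
w=camera('wrist'); print(w.keys(), w.get('intrinsics'))
o=get_obs();p=o['tcp_pos'];T=np.array(w['tool_from_camera']);K=np.array(w['intrinsics'])
from scipy.spatial.transform import Rotation as R
p=np.array([.563,.155,.0508]);Rt=R.from_euler('xyz',[-3.141,-.001,-.118]).as_matrix()
def pt(uv,z):
    d=T[:3,:3]@((np.linalg.inv(K)@[*uv,1])*[1,-1,-1]); d=Rt@d; s=p+Rt@T[:3,3]; return s+d*(z-s[2])/d[2]
for z in(.06,.065,.07,.08,.09):
    a=[pt((u,118),z) for u in(62,136,209,283,355,428,501)]
    print(z,'spacing',np.linalg.norm(a[-1]-a[0])/6,'mid far edge',a[3].round(4), 'row',np.round(np.linalg.norm(pt((350,200),z)-pt((350,118),z)),4))
q=np.linalg.inv(T)@[0,0,0,1]; q=K@(q[:3]*[1,-1,-1]);print('tcp px',q[:2]/q[2])
print(fr(RC,RY,.08,-.03),fr(RC,RY,.08,-.0),o['tcp_pos'],o['force'])
```

```text
dict_keys(['image', 'intrinsics', 'tool_from_camera']) [[362.06839834   0.         320.55784942]
 [  0.         362.06839834 237.02837889]
 [  0.           0.           1.        ]]
0.06 spacing 0.029706580837265243 mid far edge [0.6451 0.1615 0.06  ] row 0.0339
0.065 spacing 0.028746374238549696 mid far edge [0.6451 0.161  0.065 ] row 0.0328
0.07 spacing 0.027786167639834145 mid far edge [0.6451 0.1605 0.07  ] row 0.0317
0.08 spacing 0.02586575444240304 mid far edge [0.645  0.1595 0.08  ] row 0.0295
0.09 spacing 0.023945341244971944 mid far edge [0.6449 0.1585 0.09  ] row 0.0273
tcp px [322.43688154 287.92358433]
[0.64315107 0.16156644] [0.64665306 0.19136134] [0.56238066 0.15501894 0.04498577] [-0.10164046  0.05315262  0.38620828]
```

>>> {"name": "servo_tool", "arguments": {
  "increments": [
    {"delta_pos": [0,0,0.004],"yaw": 0},
    {"delta_pos": [0,0,0.004],"yaw": 0},
    {"delta_pos": [0,0,0.004],"yaw": 0}
  ]
}}

```text
time: 4.8
tcp_pos: [0.5623, 0.155, 0.0409]
orientation: [3.142, 0.0, -0.117]
force: [0.6, -0.3, 0.4]
finger_gap: -0.0001
grip_force: 0.0
```

>>> {"name": "servo_tool", "arguments": {
  "increments": [
    {"delta_pos": [0,0,0.005],"yaw": 0},
    {"delta_pos": [0,0,0.005],"yaw": 0},
    {"delta_pos": [0,0,0.005],"yaw": 0}
  ]
}}

```text
time: 5.18
tcp_pos: [0.5629, 0.1551, 0.0371]
orientation: [-3.141, -0.001, -0.117]
force: [-2.4, -1.3, 8.7]
finger_gap: -0.0001
grip_force: 4.8
```

>>> {"name": "servo_tool", "arguments": {
  "increments": [
    {"delta_pos": [0,0,-0.03],"yaw": 0},
    {"delta_pos": [0,0.03,-0.03],"yaw": 0},
    {"delta_pos": [0,0.03,-0.01],"yaw": 0},
    {"delta_pos": [0,0.03,0],"yaw": 0},
    {"delta_pos": [0,0.03,0],"yaw": 0},
    {"delta_pos": [0,0.03,0],"yaw": 0}
  ]
}}

```text
time: 5.92
tcp_pos: [0.5586, 0.1248, 0.0371]
orientation: [3.141, 0.001, -0.117]
force: [-3.3, -2.0, 13.2]
finger_gap: -0.0002
grip_force: 6.3
```

>>> {"name": "servo_tool", "arguments": {
  "increments": [
    {"delta_pos": [0,0,-0.03],"yaw": 0},
    {"delta_pos": [0,-0.06,-0.03],"yaw": 0},
    {"delta_pos": [0,-0.06,-0.03],"yaw": 0},
    {"delta_pos": [0,-0.06,-0.01],"yaw": 0},
    {"delta_pos": [0,-0.06,0],"yaw": 0},
    {"delta_pos": [0,-0.06,0],"yaw": 0},
    {"delta_pos": [0,-0.06,0],"yaw": 0}
  ]
}}

```text
time: 6.8
tcp_pos: [0.5659, 0.1847, 0.0363]
orientation: [-3.142, 0.0, -0.117]
force: [-1.9, 0.7, 1.1]
finger_gap: -0.0001
grip_force: 0.4
```

>>> {"name": "servo_tool", "arguments": {
  "increments": [
    {"delta_pos": [0,0,-0.03],"yaw": 0},
    {"delta_pos": [0,0.09,-0.03],"yaw": 0},
    {"delta_pos": [0,0.09,-0.03],"yaw": 0},
    {"delta_pos": [0,0.09,-0.01],"yaw": 0},
    {"delta_pos": [0,0.09,0],"yaw": 0},
    {"delta_pos": [0,0.09,0],"yaw": 0},
    {"delta_pos": [0,0.09,0],"yaw": 0}
  ]
}}

```text
time: 7.68
tcp_pos: [0.5555, 0.0959, 0.0364]
orientation: [-3.141, -0.0, -0.116]
force: [-0.5, 0.0, 1.5]
finger_gap: 0.0005
grip_force: 0.4
```

Run:
```python
import workcell,numpy as np
print([n for n in dir(workcell) if not n.startswith('_')]); print(getattr(workcell,'grip_point_offset',None))
from h import *
w=camera('wrist'); cv2.imwrite('pics/w2.png',cv2.cvtColor(w['image'],cv2.COLOR_RGB2BGR)); go()
```

```text
['IKError', 'camera', 'finish_job', 'get_obs', 'grip_point_offset']
-0.0187
t 7.72 tcp [0.5556 0.0959 0.0365] yaw -0.117 F [-0.35 -0.71  0.87] gap 0.0002
```

>>> {"name": "servo_tool", "arguments": {
  "increments": [
    {"delta_pos": [0,0,-0.02],"yaw": 0},
    {"delta_pos": [0,-0.03,-0.02],"yaw": 0},
    {"delta_pos": [0,-0.03,-0.006],"yaw": 0},
    {"delta_pos": [0,-0.03,-0.001],"yaw": 0},
    {"delta_pos": [0,-0.03,-0.001],"yaw": 0},
    {"delta_pos": [0,-0.03,-0.001],"yaw": 0},
    {"delta_pos": [0,-0.03,-0.001],"yaw": 0}
  ]
}}

```text
time: 8.6
tcp_pos: [0.5583, 0.125, 0.0371]
orientation: [-3.141, 0.001, -0.118]
force: [-1.1, 1.6, 4.7]
finger_gap: -0.0001
grip_force: 2.6
```

Run:
```python
from h import *
go([.4826,-.2079,.20,-.057],[.4826,-.2079,.065,-.057])
```

```text
t 8.6 tcp [0.5583 0.125  0.0371] yaw -0.118 F [-1.09  1.64  4.73] gap -0.0001
[-0.0362  0.3395 -0.1629] yaw -0.061
[-0.0362  0.3395 -0.0279] yaw -0.061
```

>>> {"name": "servo_tool", "arguments": {
  "hand": 100,
  "increments": [
    {"delta_pos": [0,0,-0.06],"yaw": 0},
    {"delta_pos": [0,0,-0.12],"yaw": 0},
    {"delta_pos": [-0.036,0.34,-0.163],"yaw": -0.061},
    {"delta_pos": [-0.036,0.34,-0.163],"yaw": -0.061},
    {"delta_pos": [-0.036,0.34,-0.163],"yaw": -0.061},
    {"delta_pos": [-0.036,0.34,-0.163],"yaw": -0.061},
    {"delta_pos": [-0.036,0.34,-0.163],"yaw": -0.061},
    {"delta_pos": [-0.036,0.34,-0.163],"yaw": -0.061},
    {"delta_pos": [-0.036,0.34,-0.163],"yaw": -0.061},
    {"delta_pos": [-0.036,0.34,-0.163],"yaw": -0.061},
    {"delta_pos": [-0.036,0.34,-0.163],"yaw": -0.061}
  ]
}}

```text
time: 9.98
tcp_pos: [0.4835, -0.2067, 0.1996]
orientation: [-3.141, 0.001, -0.054]
force: [0.0, 0.3, 0.3]
finger_gap: 0.0855
grip_force: 0.0
```

Run:
```python
from h import *
go([.4826,-.2079,.065,-.057])
w=camera('wrist'); cv2.imwrite('pics/w3.png',cv2.cvtColor(w['image'],cv2.COLOR_RGB2BGR))
T=np.array(w['tool_from_camera']);K=w['intrinsics']
# expected mould top corners in tool frame
o=get_obs();h=o['tcp_pos'][2]-.125
for a in(-.028,.028):
  for b in(-.03,.03):
    q=np.linalg.inv(T)@[a,b,h,1]; q=K@(q[:3]*[1,-1,-1]); print((q[:2]/q[2]).round())
```

```text
t 9.97 tcp [ 0.4835 -0.2067  0.1996] yaw -0.054 F [0.02 0.28 0.28] gap 0.0855
[-0.0009  0.0013  0.1346] yaw 0.003
[280. 276.]
[364. 277.]
[277. 200.]
[367. 200.]
```

View pics/w3.png

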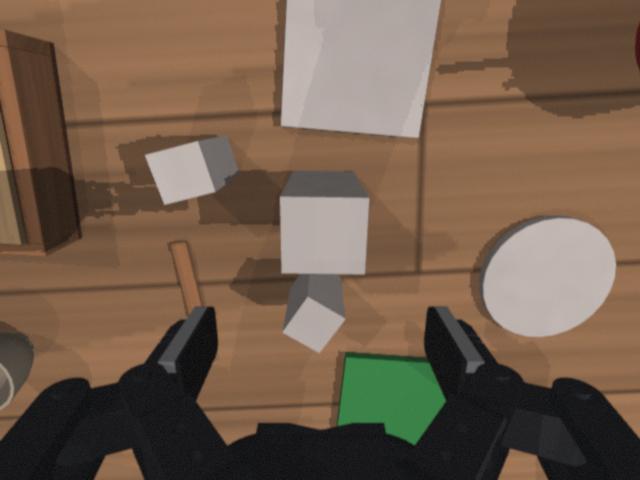

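>>> {"name": "servo_tool", "arguments": {
  "increments": [
    {"delta_pos": [0.001,0.001,0.05],"yaw": 0},
    {"delta_pos": [0.001,0.001,0.1],"yaw": 0},
    {"delta_pos": [0.001,0.001,0.135],"yaw": 0},
    {"delta_pos": [0.001,0.001,0.135],"yaw": 0},
    {"delta_pos": [0.001,0.001,0.135],"yaw": 0}
  ]
}}

```text
time: 10.65
tcp_pos: [0.4853, -0.2092, 0.0661]
orientation: [3.141, -0.002, -0.055]
force: [-0.5, 0.2, -0.6]
finger_gap: 0.0855
grip_force: 0.0
```

>>> {"name": "servo_tool", "arguments": {
  "hand": 0,
  "increments": [
    {"delta_pos": [0,0,0],"yaw": 0},
    {"delta_pos": [0,0,0],"yaw": 0},
    {"delta_pos": [0,0,0],"yaw": 0},
    {"delta_pos": [0,0,0],"yaw": 0},
    {"delta_pos": [0,0,0],"yaw": 0}
  ]
}}

```text
time: 11.28
tcp_pos: [0.4854, -0.2093, 0.0668]
orientation: [3.141, -0.003, -0.056]
force: [0.6, 0.8, 5.7]
finger_gap: 0.0594
grip_force: 64.4
```

>>> {"name": "servo_tool", "arguments": {
  "increments": [
    {"delta_pos": [0,0,-0.005],"yaw": 0},
    {"delta_pos": [0.016,0.001,-0.005],"yaw": 0.041},
    {"delta_pos": [0.032,0.003,-0.005],"yaw": 0.082},
    {"delta_pos": [0.032,0.003,-0.005],"yaw": 0.082},
    {"delta_pos": [0.032,0.003,-0.004],"yaw": 0.082}
  ]
}}

```text
time: 11.9
tcp_pos: [0.5144, -0.2136, 0.0686]
orientation: [-3.141, 0.003, -0.138]
force: [-0.5, -0.5, -8.3]
finger_gap: 0.0594
grip_force: 66.5
```

>>> {"name": "servo_tool", "arguments": {
  "increments": [
    {"delta_pos": [0.002,0,0],"yaw": 0},
    {"delta_pos": [0.004,0,0],"yaw": 0},
    {"delta_pos": [0.006,0,0],"yaw": 0},
    {"delta_pos": [0.006,0,0],"yaw": 0}
  ]
}}

```text
time: 12.4
tcp_pos: [0.5223, -0.2149, 0.0691]
orientation: [3.142, -0.0, -0.138]
force: [0.0, 0.3, -6.4]
finger_gap: 0.0595
grip_force: 66.5
```

>>> {"name": "servo_tool", "arguments": {
  "increments": [
    {"delta_pos": [0.002,0,0],"yaw": 0},
    {"delta_pos": [0.004,0,0],"yaw": 0},
    {"delta_pos": [0.004,0,0],"yaw": 0}
  ]
}}

```text
time: 12.78
tcp_pos: [0.5249, -0.2153, 0.0688]
orientation: [-3.141, 0.002, -0.138]
force: [-3.1, 0.7, -5.5]
finger_gap: 0.0593
grip_force: 66.6
```

>>> {"name": "servo_tool", "arguments": {
  "increments": [
    {"delta_pos": [0.001,0,0],"yaw": 0},
    {"delta_pos": [0.001,0,0.002],"yaw": 0},
    {"delta_pos": [0.001,0,0.004],"yaw": 0},
    {"delta_pos": [0.001,0,0.004],"yaw": 0}
  ]
}}

```text
time: 13.28
tcp_pos: [0.5254, -0.2153, 0.067]
orientation: [-3.141, 0.002, -0.138]
force: [-10.0, 3.1, 14.3]
finger_gap: 0.0591
grip_force: 69.0
```

>>> {"name": "servo_tool", "arguments": {
  "hand": 100,
  "increments": [
    {"delta_pos": [0,0,0],"yaw": 0},
    {"delta_pos": [0,0,0],"yaw": 0},
    {"delta_pos": [0,0,0],"yaw": 0},
    {"delta_pos": [0,0,-0.05],"yaw": 0},
    {"delta_pos": [0,0,-0.1],"yaw": 0},
    {"delta_pos": [-0.06,0,-0.12],"yaw": 0},
    {"delta_pos": [-0.06,0,-0.12],"yaw": 0},
    {"delta_pos": [-0.06,0,-0.12],"yaw": 0}
  ]
}}

```text
time: 14.28
tcp_pos: [0.4685, -0.2075, 0.1854]
orientation: [3.141, -0.002, -0.138]
force: [0.5, 0.2, 0.4]
finger_gap: 0.0853
grip_force: 0.0
```

Run:
```python
from h import *
go()
w=camera('wrist'); im=cv2.cvtColor(w['image'],cv2.COLOR_RGB2BGR)
cv2.imwrite('pics/w4.png',im); snap('top','top1.png')
# mould top at expected place: corners predicted
T=np.array(w['tool_from_camera']);K=w['intrinsics'];o=get_obs()
g=cv2.cvtColor(im,cv2.COLOR_BGR2GRAY)
s=cv2.cvtColor(im,cv2.COLOR_BGR2HSV)
m=((s[...,1]<45)&(s[...,2]>110)).astype(np.uint8)
n,l,st,ce=cv2.connectedComponentsWithStats(m)
for i in range(1,n):
    if st[i,4]>300: print(st[i],ce[i].round(), cv2.minAreaRect(np.argwhere(l==i)[:,::-1].astype(np.float32)))
```

```text
t 14.28 tcp [ 0.4685 -0.2075  0.1854] yaw -0.138 F [0.54 0.25 0.43] gap 0.0853
[  263     0   160   206 26415] [334.  90.] ((342.49993896484375, 102.49998474121094), (158.99996948242188, 204.99996948242188), 0.0)
[ 125  132   89   71 4122] [171. 165.] ((170.8167724609375, 165.38690185546875), (57.782588958740234, 77.9627685546875), 70.34617614746094)
[  497   185   142   131 14250] [567. 250.] ((567.1153564453125, 250.42308044433594), (120.09260559082031, 150.60110473632812), 56.3099365234375)
[ 287  289   65   59 2191] [319. 318.] ((319.0000305175781, 318.5000305175781), (49.64070510864258, 47.404640197753906), 26.56505012512207)
```

>>> {"name": "servo_tool", "arguments": {
  "hand": 0,
  "increments": [
    {"delta_pos": [0,0,0.02],"yaw": 0},
    {"delta_pos": [0,0,0.05],"yaw": 0},
    {"delta_pos": [0,0,0.08],"yaw": 0},
    {"delta_pos": [0,0,0.105],"yaw": 0},
    {"delta_pos": [0,0,0.105],"yaw": 0},
    {"delta_pos": [0.01,0,0.105],"yaw": 0},
    {"delta_pos": [0.02,0,0.105],"yaw": 0},
    {"delta_pos": [0.028,0,0.105],"yaw": 0},
    {"delta_pos": [0.036,0,0.105],"yaw": 0},
    {"delta_pos": [0.044,0,0.105],"yaw": 0}
  ]
}}

```text
time: 15.62
tcp_pos: [0.512, -0.2135, 0.0803]
orientation: [3.142, -0.001, -0.138]
force: [-0.8, 0.5, 0.8]
finger_gap: -0.0001
grip_force: 0.6
```

>>> {"name": "servo_tool", "arguments": {
  "increments": [
    {"delta_pos": [0.006,0,0],"yaw": 0},
    {"delta_pos": [0.012,0,0],"yaw": 0},
    {"delta_pos": [0.018,0,0],"yaw": 0},
    {"delta_pos": [0.024,0,0],"yaw": 0},
    {"delta_pos": [0.03,0,0],"yaw": 0},
    {"delta_pos": [0.036,0,0],"yaw": 0},
    {"delta_pos": [0.042,0,0],"yaw": 0},
    {"delta_pos": [0.042,0,0],"yaw": 0}
  ]
}}

```text
time: 16.62
tcp_pos: [0.5533, -0.2192, 0.08]
orientation: [3.142, -0.001, -0.138]
force: [0.2, -0.4, -0.1]
finger_gap: -0.0
grip_force: 0.0
```

>>> {"name": "servo_tool", "arguments": {
  "hand": 100,
  "increments": [
    {"delta_pos": [0,0,-0.04],"yaw": 0},
    {"delta_pos": [0,0,-0.09],"yaw": 0},
    {"delta_pos": [0,0,-0.12],"yaw": 0},
    {"delta_pos": [0,0,-0.12],"yaw": 0},
    {"delta_pos": [0,0,-0.12],"yaw": 0}
  ]
}}

```text
time: 17.25
tcp_pos: [0.5519, -0.2188, 0.1993]
orientation: [-3.141, 0.001, -0.138]
force: [-0.2, -0.1, 0.4]
finger_gap: 0.0851
grip_force: 0.0
```

Run:
```python
from h import *
go()
w=camera('wrist'); cv2.imwrite('pics/w5.png',cv2.cvtColor(w['image'],cv2.COLOR_RGB2BGR))
```

```text
t 17.25 tcp [ 0.5519 -0.2188  0.1993] yaw -0.138 F [-0.21 -0.07  0.39] gap 0.0851
```

View pics/w5.png

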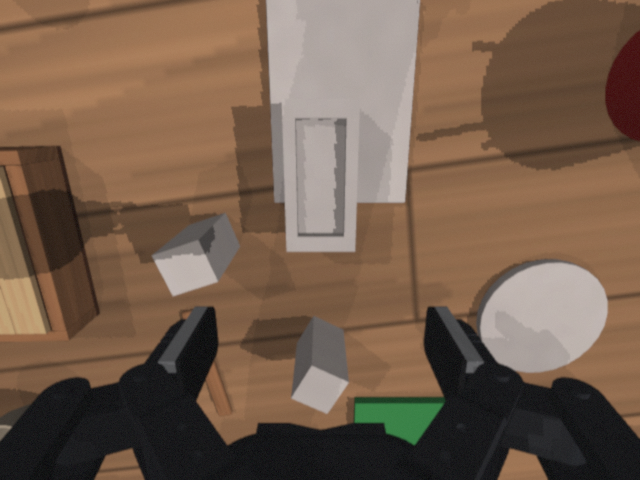

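```bash
cat >> h.py <<'E'
def wpts(px,z):
    from scipy.spatial.transform import Rotation as R
    w=camera('wrist');T=np.array(w['tool_from_camera']);K=np.array(w['intrinsics']);o=get_obs();p=o['tcp_pos'];Rt=R.from_euler('xyz',o['orientation']).as_matrix();s=p+Rt@T[:3,3];r=[]
    for uv in px:
        d=Rt@T[:3,:3]@((np.linalg.inv(K)@[*uv,1])*[1,-1,-1]); r.append((s+d*(z-s[2])/d[2])[:2])
    return np.array(r)
E
python3 - <<'E'
from h import *
Q=wpts([(284,105),(359,105),(356,251),(287,251)],.068); print(Q.round(4)); m=Q.mean(0)
print(m,'len',np.linalg.norm(Q[1]-Q[0]),np.linalg.norm(Q[2]-Q[1]),np.linalg.norm(Q[3]-Q[2]))
d=(Q[0]+Q[1]-Q[2]-Q[3])/2; yaw=np.arctan2(d[1],d[0]);print('yaw',yaw)
e=m-np.array(SC);c,s=np.cos(SY),np.sin(SY);print('in slab',c*e[0]+s*e[1],-s*e[0]+c*e[1])
S=wpts([(275,203),(405,203)],.012);print(S)
go([*m,.12,yaw],[*m,.03,yaw])
E
```

```text
[[ 0.6441 -0.2022]
 [ 0.6362 -0.259 ]
 [ 0.518  -0.244 ]
 [ 0.5262 -0.1846]]
[ 0.58114693 -0.22243838] len 0.05728182681799078 0.11919374845139435 0.059946891949091544
yaw -0.13733603345488288
in slab -0.05780112657306412 0.018889945427321288
[[ 0.55771505 -0.17287072]
 [ 0.54004925 -0.3002433 ]]
t 17.4 tcp [ 0.5518 -0.2188  0.1986] yaw -0.138 F [ 0.55 -0.04  0.  ] gap 0.0856
[ 0.0296 -0.0005  0.0786] yaw -0.001
[ 0.0296 -0.0005  0.1686] yaw -0.001
```

>>> {"name": "servo_tool", "arguments": {
  "increments": [
    {"delta_pos": [0.031,0,0.04],"yaw": 0},
    {"delta_pos": [0.031,0,0.08],"yaw": 0},
    {"delta_pos": [0.031,0,0.13],"yaw": 0},
    {"delta_pos": [0.031,0,0.165],"yaw": 0},
    {"delta_pos": [0.031,0,0.175],"yaw": 0},
    {"delta_pos": [0.031,0,0.185],"yaw": 0},
    {"delta_pos": [0.031,0,0.185],"yaw": 0},
    {"delta_pos": [0.031,0,0.185],"yaw": 0}
  ]
}}

```text
time: 18.4
tcp_pos: [0.5843, -0.2238, 0.0163]
orientation: [3.141, -0.002, -0.138]
force: [0.3, -0.1, 0.6]
finger_gap: 0.0853
grip_force: 0.0
```

>>> {"name": "servo_tool", "arguments": {
  "hand": 0,
  "increments": [
    {"delta_pos": [0,0,0],"yaw": 0},
    {"delta_pos": [0,0,0],"yaw": 0},
    {"delta_pos": [0,0,0],"yaw": 0},
    {"delta_pos": [0,0,0],"yaw": 0},
    {"delta_pos": [0,0,0],"yaw": 0}
  ]
}}

```text
time: 19.02
tcp_pos: [0.5841, -0.2234, 0.0162]
orientation: [-3.141, -0.002, -0.138]
force: [-1.0, 0.8, 5.4]
finger_gap: 0.0589
grip_force: 68.2
```

>>> {"name": "servo_tool", "arguments": {
  "increments": [
    {"delta_pos": [0,0,-0.01],"yaw": 0},
    {"delta_pos": [0,0,-0.02],"yaw": 0},
    {"delta_pos": [0,0,-0.03],"yaw": 0},
    {"delta_pos": [0,0,-0.03],"yaw": 0}
  ]
}}

```text
time: 19.52
tcp_pos: [0.5842, -0.2238, 0.0461]
orientation: [3.141, -0.002, -0.138]
force: [0.6, 0.0, -7.3]
finger_gap: 0.0593
grip_force: 66.9
```

Run:
```python
from h import *
p=fr(RC,RY,.002,-.06); print(p); go([*p,.18,RY],[*p,.09,RY]); print(get_obs()['ft_torque'])
```

```text
[0.56218233 0.14087674]
t 19.52 tcp [ 0.5842 -0.2238  0.0461] yaw -0.138 F [ 0.59  0.04 -7.32] gap 0.0593
[-0.072  -0.3582 -0.1339] yaw -0.021
[-0.072  -0.3582 -0.0439] yaw -0.021
[-0.02900113 -0.03435879  0.01244476]
```

>>> {"name": "servo_tool", "arguments": {
  "increments": [
    {"delta_pos": [0,0,-0.04],"yaw": 0},
    {"delta_pos": [0,0,-0.08],"yaw": 0},
    {"delta_pos": [0,0,-0.134],"yaw": 0},
    {"delta_pos": [-0.008,-0.04,-0.134],"yaw": -0.003},
    {"delta_pos": [-0.016,-0.08,-0.134],"yaw": -0.005},
    {"delta_pos": [-0.024,-0.12,-0.134],"yaw": -0.008},
    {"delta_pos": [-0.032,-0.16,-0.134],"yaw": -0.01},
    {"delta_pos": [-0.04,-0.2,-0.134],"yaw": -0.012},
    {"delta_pos": [-0.048,-0.24,-0.134],"yaw": -0.014},
    {"delta_pos": [-0.056,-0.28,-0.134],"yaw": -0.016},
    {"delta_pos": [-0.064,-0.32,-0.134],"yaw": -0.019},
    {"delta_pos": [-0.07,-0.345,-0.134],"yaw": -0.021},
    {"delta_pos": [-0.072,-0.358,-0.134],"yaw": -0.021},
    {"delta_pos": [-0.072,-0.358,-0.11],"yaw": -0.021},
    {"delta_pos": [-0.072,-0.358,-0.08],"yaw": -0.021},
    {"delta_pos": [-0.072,-0.358,-0.06],"yaw": -0.021},
    {"delta_pos": [-0.072,-0.358,-0.045],"yaw": -0.021},
    {"delta_pos": [-0.072,-0.358,-0.045],"yaw": -0.021},
    {"delta_pos": [-0.072,-0.358,-0.045],"yaw": -0.021}
  ]
}}

```text
time: 21.9
tcp_pos: [0.5623, 0.1409, 0.0907]
orientation: [-3.141, -0.002, -0.118]
force: [0.3, -0.4, -7.5]
finger_gap: 0.0589
grip_force: 69.7
```

Run:
```python
from h import *
go([*fr(RC,RY,.002,-.06),.064,RY]); snap('scene','s2.png'); w=camera('wrist')
cv2.imwrite('pics/w6.png',cv2.cvtColor(w['image'],cv2.COLOR_RGB2BGR))
```

```text
t 21.9 tcp [0.5623 0.1409 0.0907] yaw -0.118 F [ 0.28 -0.35 -7.52] gap 0.0589
[-0.0001  0.      0.0267] yaw -0.001
```

View pics/w6.png

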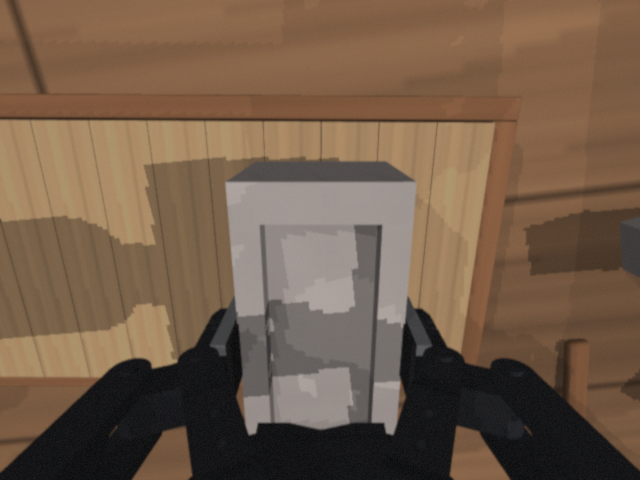

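The wrist view shows the mould held level, hollow up, at columns 229–413. Its middle is at column 321, on the joint between boards 2 and 3, so I'm lowering it gently.

>>> {"name": "servo_tool", "arguments": {
  "increments": [
    {"delta_pos": [0,0,0.01],"yaw": 0},
    {"delta_pos": [0,0,0.018],"yaw": 0},
    {"delta_pos": [0,0,0.023],"yaw": 0},
    {"delta_pos": [0,0,0.026],"yaw": 0},
    {"delta_pos": [0,0,0.0275],"yaw": 0},
    {"delta_pos": [0,0,0.0275],"yaw": 0}
  ]
}}

```text
time: 22.75
tcp_pos: [0.5611, 0.141, 0.0635]
orientation: [-3.141, 0.0, -0.117]
force: [-4.7, -0.6, 4.8]
finger_gap: 0.0589
grip_force: 71.1
```

>>> {"name": "servo_tool", "arguments": {
  "hand": 100,
  "increments": [
    {"delta_pos": [0,0,-0.001],"yaw": 0},
    {"delta_pos": [0,0,-0.001],"yaw": 0},
    {"delta_pos": [0,0,-0.001],"yaw": 0},
    {"delta_pos": [0,0,-0.001],"yaw": 0},
    {"delta_pos": [0,0,-0.03],"yaw": 0},
    {"delta_pos": [0,0,-0.08],"yaw": 0},
    {"delta_pos": [0,0,-0.14],"yaw": 0},
    {"delta_pos": [0,0,-0.14],"yaw": 0},
    {"delta_pos": [0,0,-0.14],"yaw": 0}
  ]
}}

```text
time: 23.88
tcp_pos: [0.5611, 0.1411, 0.2024]
orientation: [-3.141, 0.0, -0.117]
force: [-0.8, -0.2, -0.5]
finger_gap: 0.0854
grip_force: 0.0
```

Run:
```python
from h import *
go(); w=camera('wrist'); im=cv2.cvtColor(w['image'],cv2.COLOR_RGB2BGR); cv2.imwrite('pics/w7.png',im)
s=cv2.cvtColor(im,cv2.COLOR_BGR2HSV)
m=((s[...,1]<45)&(s[...,2]>70)).astype(np.uint8)
n,l,st,ce=cv2.connectedComponentsWithStats(m)
for i in range(1,n):
    if st[i,4]>1500: print(st[i],ce[i].round())
# predicted top-rim corners at the goal
T=np.array(w['tool_from_camera']);K=w['intrinsics'];h=get_obs()['tcp_pos'][2]-.115
for a in(-.0625,.0625):
  for b in(-.03,.03):
    q=np.linalg.inv(T)@[a,b,h,1]; q=K@(q[:3]*[1,-1,-1]); print((q[:2]/q[2]).round())
```

```text
t 23.88 tcp [0.5611 0.1411 0.2024] yaw -0.117 F [-0.78 -0.22 -0.53] gap 0.0854
[  277   142    88   168 13717] [321. 224.]
[ 536  180  104   76 3773] [604. 212.]
[284. 310.]
[360. 310.]
[277. 146.]
[367. 146.]
```

```bash
python3 -c "
from workcell import *
print(finish_job())"
```

```text
the job is handed in; nothing more can be done
None
```

I pressed the boards and found the bearer under boards 2 and 3, tipped the mould onto the slab hollow up, set it on the rack over those boards, let go and handed the job in at about 24 s; no verdict came back.

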